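# Run the mini chopper at the marked speed

## Task

Switch the mini chopper on by flipping its red toggle over to the green dot, and only then press its black spring-loaded paddle down until the orange pointer stands level with the green marker on the scale. Hold the pointer steadily within the green marker for at least three seconds and finish still holding it there; never push the paddle all the way down to its stop, and leave the marker, the yogurt tub, the pepper mill and the apple as they stand.

Things in the scene. Friction and masses are not known exactly. Their poses are not given: they have to be found in the camera images.
- chopper: White mini chopper fixed to the worktop. Origin on the worktop; x from the controls (front) to the bowl (rear), y to the left, z up. In its frame, mm: front deck x -135 to -10, top z 30; motor block x -10 to 140, top z 75, both y -125 to 125; bowl with lid at x 75, y 0, radius 63, top z 198; switch housing x -72, y -75, top z 45; scale post x -118, y 100 to 120, top z 107
- toggle_tip (a point): Upper end of the red toggle, a round stick 15 mm thick, 46 mm long, on the right of the front deck. It pivots about the chopper's y axis at chopper x -72, y -75, z 43 mm; off leans 0.4 rad to the front (white dot), on leans 0.4 rad to the rear (green dot). The tip is 85 to 89 mm above the worktop
- toggle (a joint): Toggle angle, 0 = off (leaning to the front, white dot), 0.8 rad = on (leaning to the rear, green dot). Over-centre spring: about 1 N at the tip; past the middle (0.4) it snaps to the end by itself. Starts off
- paddle_pad (a point): Middle of the ribbed pressing pad (40 x 37 mm) on top of the black paddle, at chopper x -99, y 45, z 88 mm when up; 87 mm in front of the hinge. Paddle 118 mm long, 45 wide, 10 thick, hinged at its rear about the chopper's y axis at x -12, z 82 mm; its free front end goes down
- paddle (a joint): Paddle angle, 0 = up (released, level), grows as it is pressed down, 0.32 rad = down on its stop. A spring lifts it: at the pad about 3 N to start, about 9.5 N at the stop
- pointer (a point): Tip of the small orange pointer that sticks out to the left of the paddle's front end (chopper x -118, y 92, z 82 mm when up; 106 mm in front of the hinge), goes down with the paddle about 1.06 mm per 0.01 rad, 33 mm in all
- marker_mid (a point): Middle of the green marker, 10 mm high, that slides stiffly in the slot of the scale beside the pointer; it is set somewhere 58 to 72 mm above the worktop (10 to 24 mm below the pointer's rest) and need not be touched. Pointer in the marker = same height to within 5 mm
- tub: White plastic yogurt tub with a foil lid, 72 mm wide, 71 mm high, to the left of the chopper. Origin at the centre of its underside
- pepper: Pepper mill with a grey cap, 44 mm wide, 90 mm high, to the right of the chopper. Origin at the centre of its underside
- apple: Red apple, 77 mm, to the right of the chopper. Origin at the centre of its underside

How it is judged:
By the outcome, as a careful person would: the job done as asked, in the order asked, and still so for the second after the job is handed in, while the arm keeps its last pose, push and grip.
It also fails if it takes over 45 s, if anything falls off the work surface, if the arm or the gripper's body presses on something with over 40 N, if the wrist force passes 120 N, or if a joint passes its speed limit or range.

## Robot

A 6-joint arm with a two-finger parallel gripper is mounted at the origin on a cart in front of the work surface, level with it; the furniture and walls round the work are solid. World frame = base frame: x ahead of the robot, y to its left, z up, the work surface at z = 0. Lengths are in m, angles in rad, forces in N, time in s.
With the tool pointing down it reaches from about 0.275 to 0.75 m from the base axis. Payload 10.2 kg.
Tool frame: the origin (TCP) lies midway between the tips of the shut fingers; the grasp point (between the pads) lies 19 mm behind it (env.hold_point_z is the distance from the TCP to the grasp point, in m); z points along the fingers, y is the line along which they close (so a half turn about z gives the same grasp; the last joint's range is limited). The gripper opens to 85 mm and grips with 20 to 120 N. Pads are 22 mm wide; open, the fingers measure 114 mm over their backs; the gripper's body (76 mm by 85 mm) begins 54 mm behind the grasp point. The pads swing forward as they close: fully open they stand 13 mm farther back than shut.
Start: joints at [-0.223, 0.313, 1.498, -0, 1.331, -0.223], TCP at [0.525, -0, 0.231] pointing down, gripper open.
Joint ranges: [-2.94, 2.94], [-0.97, 2.17], [0.19, 2.56], [-1.23, 4.37], [0.02, 3.11], [-2.88, 2.88]. Speed limits (rad/s): [2.39, 2.39, 3.01, 3.14, 3.14, 3.14].

## Interface

Orientations are given as a unit quaternion [x, y, z, w].
In Python, from bench import env, kinematics, monitor, eyes, job gives the robot as it stands. The module is installed in compiled form; this text tells all that it offers. Calls block until the motion is done:
- env.reach(position, orientation): joint-space move of the TCP to a pose.
- env.movel(position, velocity=0.15, frame=None, guard=None): straight line of the TCP; frame=None keeps the orientation; velocity is the mean speed in m/s. With guard (N) it stops when the force on the tool has changed by that much, and returns True; else False.
- env.set_joints(angles): joint-space move.
- env.release() and env.close_gripper(effort=None): open the fingers fully, or close them until they stop; effort is the grip in N (None keeps the last).
- env.hold(seconds).
- kinematics.ik(position, orientation): joint angles nearest the present ones, or None.
- monitor.sense(): the state.
- eyes.grab_frame(name): name is "scene" or "side" or "wrist"; returns a dict with "frame" (400x640x3 uint8, red, green, blue), "mtx" (3x3 intrinsics, pixels), "k1" (the pictures are not rectified: a ray, as slopes to the right and down, at radius r is drawn at 1 + k1 r^2 times it, then the intrinsics apply), "view" (4x4, takes a point from world to camera coordinates). Camera axes: x right, y down, z forward; pixel columns grow to the right and rows downward; lengths in m; the calibration is good to about 2 mm. A picture is of the moment at which its call begins. There is no depth.
A pose or a line that the arm cannot do raises env.MotionError and nothing moves.
- job.hand_in(): hands the job in; it is judged then, once.
The state is a dict: "clock": time; "joints": joint angles; "qvel": joint speeds; "joint_efforts": joint torques, N m; "position": TCP position; "ee_rot": TCP orientation; "contact_force": force on the tool from outside, world axes, zero at the start; "ft_torque": the same for the moment, N m; "finger_gap": opening from 0.0 (shut) to 1.0 (fully open); "gripper_force": force on a finger pad.
Only numpy, scipy, OpenCV 4.12 (cv2) and the standard library are available. Lean on these libraries where they do the work, as an engineer would, in place of code of your own. Each camera call takes 0.05 s, during which the arm holds its last target. There are 200 camera calls.

## Working session

There is one attempt and no reset: what is moved stays moved. The work goes in short steps, each a Python script; the robot and the scene stay as the last script left them, time stands still between calls to the robot, and variables do not carry over. Pictures are saved under pics/ and viewed, at most 11 in all, crops included, and the job is handed in when it is done.

```bash
mkdir -p pics
cat > h.py <<'E'
import numpy as np, cv2
from bench import env, kinematics, monitor, eyes, job
def snap(n,f):
    g=eyes.grab_frame(n); cv2.imwrite(f'pics/{f}.png',g['frame'][:,:,::-1]); np.savez(f'pics/{f}.npz',**g); return g
def load(f): return np.load(f'pics/{f}.npz')
def ray(g,uv):
    K=g['mtx'];k=float(g['k1']);d=np.array([(uv[0]-K[0,2])/K[0,0],(uv[1]-K[1,2])/K[1,1]]);s=d.copy()
    for _ in range(20): s=d/(1+k*(s@s))
    V=g['view'];R=V[:3,:3];return -R.T@V[:3,3], R.T@np.array([s[0],s[1],1])
def atz(g,uv,z):
    o,d=ray(g,uv);return o+d*(z-o[2])/d[2]
def proj(g,p):
    V=g['view'];c=V[:3,:3]@np.asarray(p)+V[:3,3];s=c[:2]/c[2];s=s*(1+float(g['k1'])*(s@s));K=g['mtx']
    return np.array([K[0,0]*s[0]+K[0,2],K[1,1]*s[1]+K[1,2]])
def tri(obs):
    A=0;b=0
    for g,uv in obs:
        o,d=ray(g,uv);d=d/np.linalg.norm(d);P=np.eye(3)-np.outer(d,d);A=A+P;b=b+P@o
    return np.linalg.solve(A,b)
E
python3 - <<'E'
from h import *
for n in("scene","side"):
    g=snap(n,n+'0'); V=g['view']; print(n,-V[:3,:3].T@V[:3,3],V[2,:3])
s=monitor.sense();print(s['clock'],s['ee_rot'])
E
```

```text
scene [0.14938844 0.96671176 0.85654707] [ 0.3302665  -0.71879572 -0.61176527]
side [0.34332891 1.11721119 0.73079999] [ 0.18197647 -0.84175306 -0.508268  ]
0.1 [ 7.07107589e-01  7.07105750e-01 -3.18600422e-04 -4.62852836e-04]
```

View pics/scene0.png

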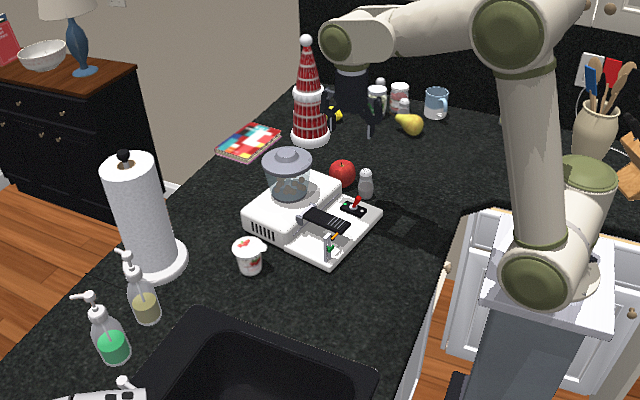

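View pics/side0.png

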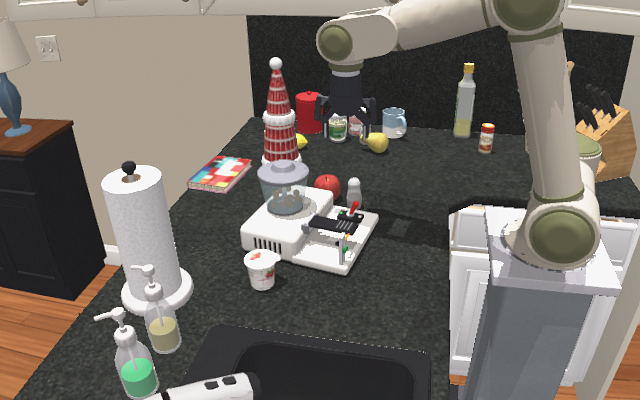

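The chopper stands at about (315,220) in scene and (310,230) in side, with the tub at its left and the apple and mill behind it. I'll enlarge both.

Run:
```python
import cv2
a=cv2.imread('pics/scene0.png')[140:275,235:390];cv2.imwrite('pics/sc.png',cv2.resize(a,None,fx=5,fy=4.4,interpolation=cv2.INTER_CUBIC) if 0 else cv2.resize(a,(775,594) if 0 else (620,540),interpolation=cv2.INTER_CUBIC))
a=cv2.imread('pics/side0.png')[155:290,235:390];cv2.imwrite('pics/si.png',cv2.resize(a,(620,540),interpolation=cv2.INTER_CUBIC))
```

```text
(no output)
```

View pics/sc.png

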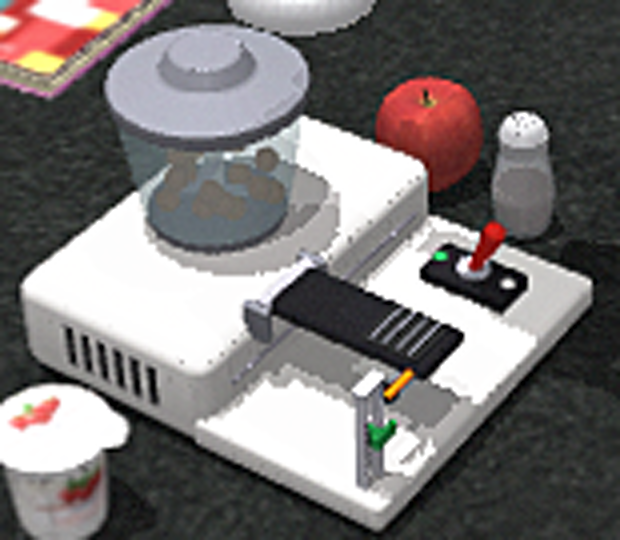

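View pics/si.png

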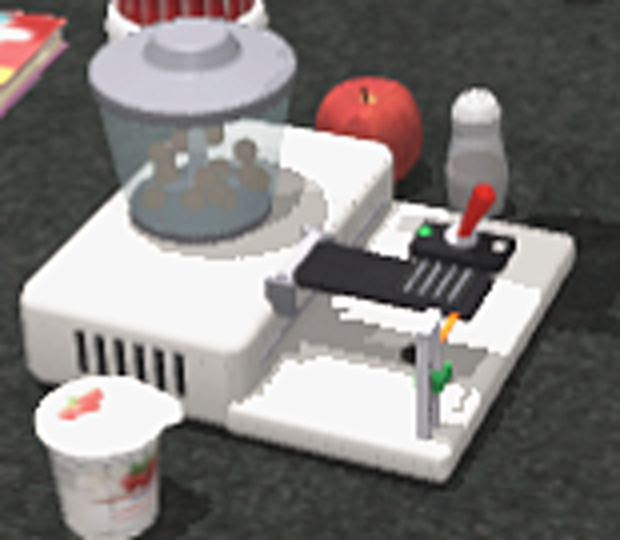

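The crops show the toggle tip at (495,231) in scene and (484,194) in side, and the pad at (405,328) and (440,282). The post top is at (369,381) and (428,328), and the green marker at (381,434) and (440,378). I'll fit the chopper pose to these.

```bash
cat >> h.py <<'E'
def w(T,p):
    x,y,a=T[:3];c,s=np.cos(a),np.sin(a);p=np.asarray(p)/1e3;return np.array([x+c*p[0]-s*p[1],y+s*p[0]+c*p[1],p[2]])
E
python3 - <<'E'
from h import *
from scipy.optimize import least_squares
S=load('scene0');D=load('side0')
so=np.array([235,140]);do=np.array([235,155])
P=[((-89.9,-75,85.4),(495,231),(484,194)),((-135,125,30),(378,522),(447,473)),((-135,-125,30),(590,283),(574,238)),
((-118,110,107),(369,381),(428,328)),((-99,45,88),(405,328),(440,282)),((-118,92,82),(390,394),None),((75,0,198),(208,50),(193,40))]
def res(T):
    r=[]
    for p,a,b in P:
        r.append(proj(S,w(T,p))-(so+np.array(a)/4))
        if b: r.append(proj(D,w(T,p))-(do+np.array(b)/4))
    return np.concatenate(r)
f=least_squares(res,[0.5,0.25,0],loss='soft_l1');T=f.x
print(T,np.round(res(T).reshape(-1,2),1).tolist());np.save('T.npy',T)
m=tri([(S,so+np.array((381,434))/4),(D,do+np.array((440,378))/4)]);print('marker',m,w(T,(-118,100,65)))
for n,p in dict(tip=(-90,-75,85),pad=(-99,45,88),post=(-118,110,107)).items():print(n,w(T,p))
# marker height by projecting along slot
for z in range(56,76,2): print(z,np.round((proj(S,w(T,(-118,100,z)))-so)*4),np.round((proj(D,w(T,(-118,100,z)))-do)*4))
E
```

```text
[ 0.58957804  0.08708783 -0.17977665] [[0.5, -0.0], [1.0, -2.1], [0.3, -1.3], [0.3, -4.0], [1.3, -0.2], [0.6, -0.9], [-0.5, 2.2], [0.4, -1.4], [-0.4, 2.7], [-0.8, 0.3], [-1.0, 2.7], [-1.6, 1.4], [-1.1, -1.7]]
marker [0.48978173 0.20476065 0.06314325] [0.49136076 0.20657576 0.065     ]
tip [0.48761778 0.02938944 0.085     ]
pad [0.50022    0.14906477 0.088     ]
post [0.49314885 0.21641459 0.107     ]
56 [378. 446.] [435. 388.]
58 [378. 444.] [435. 385.]
60 [378. 441.] [435. 382.]
62 [378. 439.] [435. 379.]
64 [378. 436.] [435. 376.]
66 [378. 434.] [435. 374.]
68 [378. 431.] [435. 371.]
70 [378. 429.] [435. 368.]
72 [378. 426.] [435. 365.]
74 [378. 423.] [435. 362.]
```

```bash
cat >> h.py <<'E'
from scipy.spatial.transform import Rotation as R
T=np.load('T.npy')
Q=(R.from_euler('z',T[2])*R.from_quat([.7071068,.7071068,0,0])).as_quat()
E
python3 - <<'E'
from h import *
env.close_gripper(40)
env.reach(w(T,(-125,-75,170)),Q)
g=snap('wrist','w1');V=g['view'];print(-V[:3,:3].T@V[:3,3],V[2,:3])
for p in [(-90,-75,85),(-99,45,88),(-118,110,107),(-118,92,82)]: print(p,proj(g,w(T,p)))
s=monitor.sense();print(s['clock'],s['position'],s['contact_force'])
E
```

```text
[0.46806375 0.11616755 0.31352845] [-0.05587794 -0.31115139 -0.94871622]
(-90, -75, 85) [369.55144508 200.20664233]
(-99, 45, 88) [364.1047227   17.35921494]
(-118, 110, 107) [ 335.49053827 -130.7469879 ]
(-118, 92, 82) [333.53559614 -68.29736751]
1.4 [0.45406251 0.03539844 0.17073577] [ 0.13243783 -0.62614315 -0.2308    ]
```

View pics/w1.png

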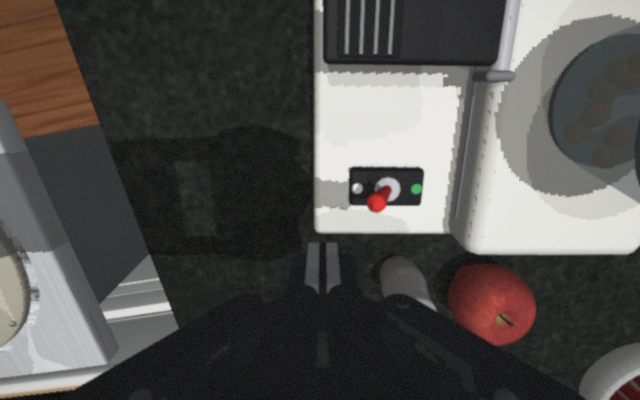

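The wrist view shows the toggle tip at (376,202), against a predicted (370,200), and the front deck edge at column about 315. I'll convert these to chopper coordinates.

Run:
```python
from h import *
g=load('w1')
def c(uv,z):
    p=atz(g,uv,z/1e3);d=p[:2]-T[:2];a=T[2];return np.round(1e3*np.array([np.cos(a)*d[0]+np.sin(a)*d[1],-np.sin(a)*d[0]+np.cos(a)*d[1]]),1)
print('tip -90,-75',c((376,202),85),'edge x-135',c((315.5,100),30),c((315.5,200),30),'edge y-125',c((380,233),30),'paddle y22.5',c((330,63),87),c((490,66),87),'pad front x-130',c((324,30),87),'mill',c((397,262),90),'green dot',c((417,188),45))
```

```text
tip -90,-75 [-85.2 -76.4] edge x-135 [-130.2   -6.9] [-130.7  -94.5] edge y-125 [ -70.3 -127.4] paddle y22.5 [-119.7   18.7] [-16.6  17.4] pad front x-130 [-123.6   38. ] mill [ -67.4 -123.4] green dot [-44.  -78.3]
```

Run:
```python
from h import *
p=w(T,(4.7,-2.5,0));T=np.array([p[0],p[1],T[2]]);np.save('T.npy',T)
env.movel(w(T,(-125,-75,72)),0.15,Q)
print(env.movel(w(T,(-73,-75,72)),0.06,guard=8))
print(monitor.sense()['contact_force'])
env.movel(w(T,(-100,-75,78)),0.15)
env.movel(w(T,(-110,-75,170)),0.2)
env.reach(w(T,(-102,45,160)),Q)
g=snap('wrist','w2');snap('side','s2');s=monitor.sense();print(s['clock'],s['position'],s['contact_force'])
for p in [(-99,45,88),(-118,110,107),(-118,92,82),(-54,-75,85)]: print(p,proj(g,w(T,p)))
a=cv2.imread('pics/s2.png')[185:265,310:390];a=cv2.resize(a,(400,400),interpolation=cv2.INTER_CUBIC)
b=cv2.resize(cv2.imread('pics/w2.png')[:300,200:520],(400,375));cv2.imwrite('pics/c2.png',np.hstack([a,np.pad(b,((0,25),(0,0),(0,0)))]))
```

```text
True
[-1.50839522  0.24029979  0.63171896]
4.2083 [0.50121432 0.14555256 0.15927961] [-0.68719162 -0.40587164  0.0104306 ]
(-99, 45, 88) [327.44432706 207.57599649]
(-118, 110, 107) [295.34948284 113.44885366]
(-118, 92, 82) [299.01823018 137.86103727]
(-54, -75, 85) [381.65642474 343.65928357]
```

View pics/c2.png

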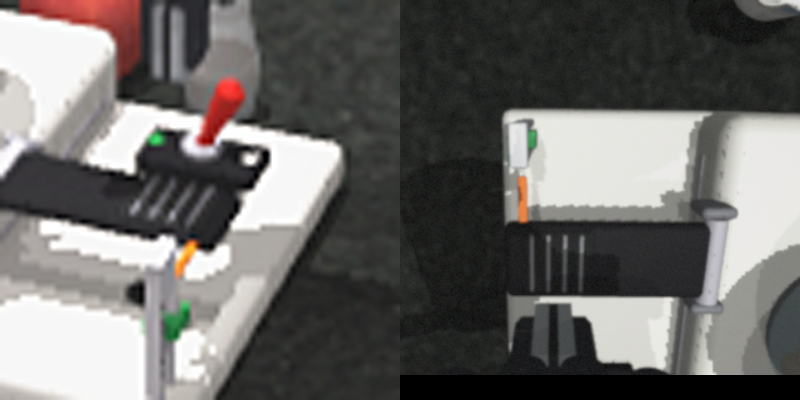

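The side crop shows the toggle still leaning to the white dot at (230,95), so the guard tripped early. I'll push again without the tight guard.

Run:
```python
from h import *
env.reach(w(T,(-125,-75,160)),Q)
env.movel(w(T,(-128,-75,72)),0.15,Q)
def loc():
    s=monitor.sense();d=np.array(s['position'])[:2]-T[:2];a=T[2];return np.round([1e3*(np.cos(a)*d[0]+np.sin(a)*d[1]),1e3*(-np.sin(a)*d[0]+np.cos(a)*d[1]),1e3*s['position'][2]],1),np.round(s['contact_force'],1)
for x in (-115,-105,-100,-95,-90,-85,-80,-75):
    h=env.movel(w(T,(x,-75,72)),0.04,guard=20); print(x,h,*loc())
    if h: break
env.movel(w(T,(-100,-75,78)),0.15)
env.movel(w(T,(-110,-75,160)),0.2)
env.reach(w(T,(-102,45,160)),Q)
snap('side','s3');snap('scene','sc3');print(monitor.sense()['clock'])
a=cv2.imread('pics/s3.png')[185:265,310:390];b=cv2.imread('pics/sc3.png')[170:270,310:390]
cv2.imwrite('pics/c3.png',np.hstack([cv2.resize(a,(400,500),interpolation=2)[:500],cv2.resize(b,(400,500),interpolation=2)]))
```

```text
-115 False [-114.9  -75.    72. ] [-0.3  1.  -0.8]
-105 False [-104.8  -75.    72.5] [-4.4  0.7  7.9]
-100 False [-99.7 -75.   72. ] [-0.9 -0.   1.5]
-95 False [-94.8 -75.   71.9] [-0.2 -0.5 -0.3]
-90 False [-89.8 -75.   72. ] [0.6 0.5 0.1]
-85 False [-84.8 -75.   72. ] [ 0.  -0.6 -0.2]
-80 False [-79.8 -75.   72. ] [0.8 0.7 0.5]
-75 False [-77.8 -74.9  71.4] [-13.5   1.8   8.2]
9.5667
```

View pics/c3.png

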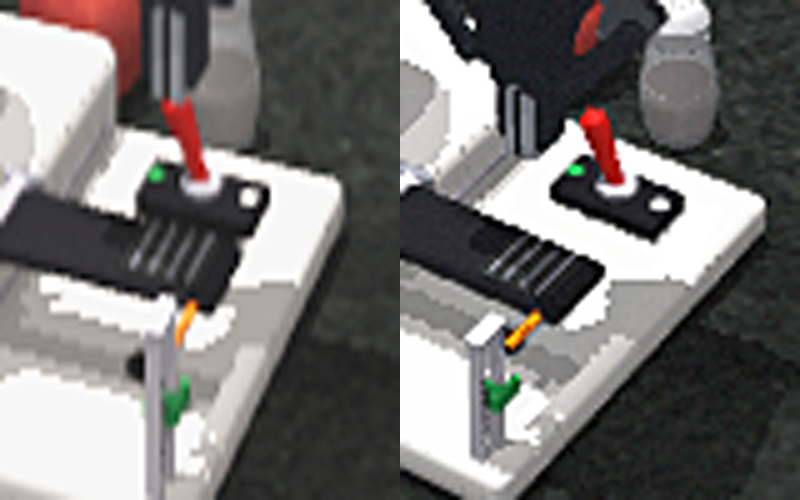

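The toggle now leans to the green dot in both views: (180,130) in side and (600,140) in scene. Next I measure the marker height from the green and orange blobs, using the resting pointer (z 82) as a check.

```bash
cat >> h.py <<'E'
def aty(g,uv,y):
    o,d=ray(g,uv);n=np.array([-np.sin(T[2]),np.cos(T[2]),0]);q=w(T,(0,y,0));p=o+d*(n@(q-o))/(n@d)
    e=p-q;return np.array([1e3*(e[0]*np.cos(T[2])+e[1]*np.sin(T[2])),1e3*p[2]])
def blobs(f,y=100):
    g=load(f);F=g['frame'].astype(int);r,gg,b=F[...,0],F[...,1],F[...,2]
    out={}
    c=proj(g,w(T,(-118,100,70)));vv,uu=np.mgrid[:400,:640];near=(abs(uu-c[0])<16)&(abs(vv-c[1])<16)
    for n,m,yy in(('green',(gg>r*1.4)&(gg>b*1.25)&(gg>60),y),('orange',(r>gg*1.2)&(gg>b*1.8)&(r>110),84)):
        v,u=np.nonzero(m&near)
        if len(v): out[n]=(len(v),(u.mean().round(1),v.mean().round(1)),(u.min(),u.max(),v.min(),v.max()),aty(g,(u.mean(),v.mean()),yy).round(1),aty(g,(u.mean(),v.min()-.5),yy)[1].round(1),aty(g,(u.mean(),v.max()+.5),yy)[1].round(1))
    return out
E
python3 - <<'E'
from h import *
for f in('s3','sc3','side0','scene0'):
    g=load(f);print(f)
    for k,v in blobs(f).items(): print(' ',k,v)
    for p in [(-118,92,82),(-118,76,82),(-118,110,107),(-118,100,65)]: print('  ',p,proj(g,w(T,p)).round(1))
E
```

```text
s3
  green (26, (np.float64(345.0), np.float64(248.8)), (np.int64(343), np.int64(347), np.int64(245), np.int64(252)), array([-124.7,   63.5]), np.float64(75.4), np.float64(53.5))
  orange (12, (np.float64(346.8), np.float64(235.8)), (np.int64(345), np.int64(349), np.int64(233), np.int64(239)), array([-123. ,   88.3]), np.float64(97.1), np.float64(78.2))
   (-118, 92, 82) [343.5 239.5]
   (-118, 76, 82) [345.9 235.8]
   (-118, 110, 107) [340.8 234.5]
   (-118, 100, 65) [342.2 247.7]
sc3
  green (31, (np.float64(329.9), np.float64(248.1)), (np.int64(327), np.int64(333), np.int64(245), np.int64(252)), array([-122. ,   64.6]), np.float64(75.9), np.float64(50.7))
  orange (20, (np.float64(334.2), np.float64(235.6)), (np.int64(331), np.int64(337), np.int64(232), np.int64(239)), array([-123.1,   91.2]), np.float64(103.6), np.float64(79.3))
   (-118, 92, 82) [330.3 239.8]
   (-118, 76, 82) [334.2 235.8]
   (-118, 110, 107) [325.7 236.1]
   (-118, 100, 65) [328.5 247.3]
side0
  green (26, (np.float64(345.0), np.float64(248.8)), (np.int64(343), np.int64(347), np.int64(245), np.int64(252)), arr
[... 157 characters left out ...]
 np.int64(239)), array([-123.2,   88.4]), np.float64(97.1), np.float64(78.2))
   (-118, 92, 82) [343.5 239.5]
   (-118, 76, 82) [345.9 235.8]
   (-118, 110, 107) [340.8 234.5]
   (-118, 100, 65) [342.2 247.7]
scene0
  green (33, (np.float64(329.8), np.float64(248.2)), (np.int64(327), np.int64(333), np.int64(245), np.int64(252)), array([-121.5,   64.1]), np.float64(75.7), np.float64(50.5))
  orange (22, (np.float64(334.4), np.float64(235.4)), (np.int64(331), np.int64(338), np.int64(232), np.int64(239)), array([-123.8,   92.2]), np.float64(104.0), np.float64(79.7))
   (-118, 92, 82) [330.3 239.8]
   (-118, 76, 82) [334.2 235.8]
   (-118, 110, 107) [325.7 236.1]
   (-118, 100, 65) [328.5 247.3]
```

Run:
```python
from h import *
ax=np.array([np.cos(T[2]),np.sin(T[2]),0])
for sgn in(-1,1):
    q=(R.from_rotvec(sgn*np.radians(40)*ax)*R.from_quat(Q))
    if (q.apply([0,0,1])@[-np.sin(T[2]),np.cos(T[2]),0])<0: break
p=w(T,(-122,155,150))
print(kinematics.ik(p,q.as_quat()))
env.movel(w(T,(-110,60,190)),0.25,Q)
env.reach(p,q.as_quat())
g=snap('wrist','w4');V=g['view'];print(-V[:3,:3].T@V[:3,3],V[2,:3])
for c in [(-118,92,82),(-118,100,65),(-118,110,107),(-118,110,30)]: print(c,proj(g,w(T,c)).round(1))
c=proj(g,w(T,(-118,98,70)));x,y=np.clip(c.astype(int)-[100,75],0,[440,250]);print(x,y,monitor.sense()['clock'])
cv2.imwrite('pics/c4.png',cv2.resize(cv2.imread('pics/w4.png')[y:y+150,x:x+200],(800,600),interpolation=2))
for k,v in blobs('w4').items(): print(k,v)
```

```text
[ 0.4961482   0.7698674   1.1451677  -0.52950758  1.69110922  0.73816025]
[0.52901601 0.4101631  0.20557923] [-0.15323862 -0.83895719 -0.52217694]
(-118, 92, 82) [327.9 203.7]
(-118, 100, 65) [327.9 179. ]
(-118, 110, 107) [328.5 222.9]
(-118, 110, 30) [327.8 135.1]
227 110 10.5083
green (150, (np.float64(322.7), np.float64(178.4)), (np.int64(316), np.int64(336), np.int64(169), np.int64(190)), array([-121.9,   64.5]), np.float64(55.2), np.float64(75.3))
```

View pics/c4.png

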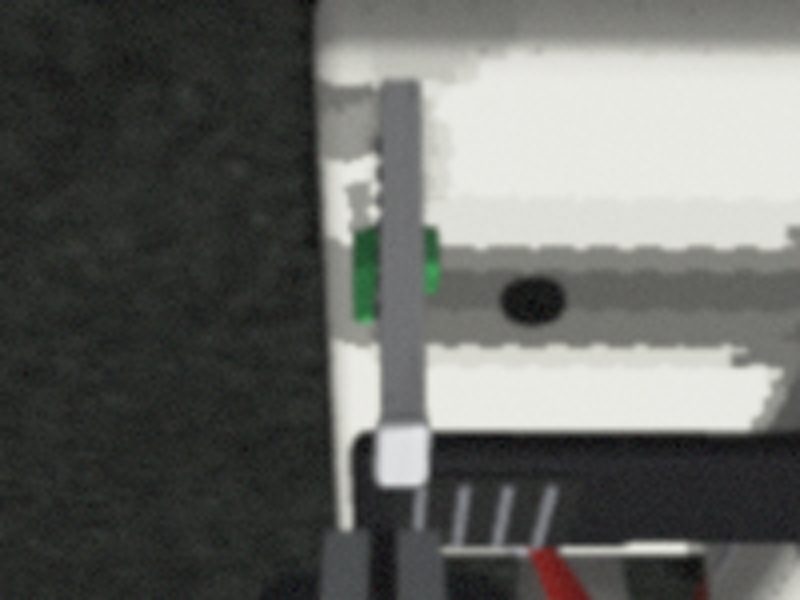

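The upside-down close view shows the green marker behind the post. Its rear piece spans rows 228–292 of the crop (full rows 167–183). The overhead view gives the marker's y extent, so I'll combine the two.

Run:
```python
from h import *
g=load('w2');F=g['frame'].astype(int);r,gg,b=F[...,0],F[...,1],F[...,2]
m=(gg>r*1.3)&(gg>b*1.2)&(gg>40);m[:,:270]=0;m[:,340:]=0;m[:80]=0;m[150:]=0
v,u=np.nonzero(m);print(u.min(),u.max(),v.min(),v.max(),len(v))
def c(uv,z):
    d=atz(g,uv,z/1e3)[:2]-T[:2];a=T[2];return np.round(1e3*np.array([np.cos(a)*d[0]+np.sin(a)*d[1],-np.sin(a)*d[0]+np.cos(a)*d[1]]),1)
um=u[u>u.max()-3].mean();yn=c((um,v.min()-.5),70);yf=c((um,v.max()+.5),70);print('y extents',yn,yf)
G=load('w4')
for col in(317,335):
  mm=(G['frame'].astype(int));col_=mm[:,col];gm=np.nonzero((col_[:,1]>col_[:,0]*1.25)&(col_[:,1]>col_[:,2]*1.15)&(col_[:,1]>35))[0];gm=gm[(gm>150)&(gm<205)];print(col,gm.min(),gm.max())
for y in (88,92,96,100,104,108,112,116): print(y,'bottom edge',aty(G,(330,166.7),y)[1].round(1),'rear lower',aty(G,(335,183),y)[1].round(1),'front far',aty(G,(317,190),y)[1].round(1))
print('post near bottom z30 y120?',aty(G,(327,129.7),120),'top near',aty(G,(327,216),120),'top far y100',aty(G,(327,231.7),100))
```

```text
302 308 104 118 94
y extents [-113.   113.3] [-113.2  103.4]
317 168 190
335 168 183
88 bottom edge 44.8 rear lower 60.8 front far 67.4
92 bottom edge 47.7 rear lower 63.4 front far 69.9
96 bottom edge 50.6 rear lower 66.0 front far 72.4
100 bottom edge 53.5 rear lower 68.6 front far 74.9
104 bottom edge 56.4 rear lower 71.2 front far 77.4
108 bottom edge 59.3 rear lower 73.9 front far 79.9
112 bottom edge 62.2 rear lower 76.5 front far 82.4
116 bottom edge 65.1 rear lower 79.1 front far 84.9
post near bottom z30 y120? [-118.7731019    33.45508133] top near [-119.12588907  107.00945602] top far y100 [-118.87413742  108.80371817]
```

Marker mid is about z 67. I'll press to just short of that and check the pointer in the pictures.

Run:
```python
from h import *
env.movel(w(T,(-110,70,200)),0.25)
env.reach(w(T,(-100,45,125)),Q)
env.movel(w(T,(-100,45,93)),0.1,Q); f0=np.array(monitor.sense()['contact_force'])
for z in (88,85,82,79.5):
    env.movel(w(T,(-100,45,z)),0.03); env.hold(0.15); s=monitor.sense(); print(z,round(s['position'][2]*1e3,1),(np.array(s['contact_force'])-f0).round(1))
for n,f in(('side','s5'),('scene','sc5')):
    g=snap(n,f);b=blobs(f);print(n,b.get('orange'),b.get('green'))
    for th in(0.08,.1,.12,.14,.16): print(th,[proj(g,w(T,(-118,y,82-106*np.sin(th)))).round(1) for y in(72,80,92)])
print(monitor.sense()['clock'])
a=cv2.imread('pics/s5.png')[205:265,315:375];b=cv2.imread('pics/sc5.png')[205:265,305:365]
cv2.imwrite('pics/c5.png',np.hstack([cv2.resize(i,(400,400),interpolation=2) for i in(a,b)]))
```

```text
88 88.5 [1.6 2.4 1.9]
85 85.1 [0.2 2.9 4. ]
82 82.1 [0.5 2.8 4.3]
79.5 79.7 [-0.   2.3  5.5]
side (10, (np.float64(346.5), np.float64(240.2)), (np.int64(345), np.int64(348), np.int64(238), np.int64(243)), array([-122.4,   76.1]), np.float64(83.4), np.float64(67.0)) (24, (np.float64(344.9), np.float64(249.2)), (np.int64(343), np.int64(347), np.int64(246), np.int64(252)), array([-124.4,   62.6]), np.float64(72.6), np.float64(53.4))
0.08 [array([346.5, 237.9]), array([345.3, 239.8]), array([343.5, 242.6])]
0.1 [array([346.4, 238.7]), array([345.3, 240.6]), array([343.5, 243.4])]
0.12 [array([346.4, 239.4]), array([345.2, 241.3]), array([343.4, 244.2])]
0.14 [array([346.4, 240.2]), array([345.2, 242.1]), array([343.4, 244.9])]
0.16 [array([346.4, 240.9]), array([345.2, 242.8]), array([343.4, 245.7])]
scene (17, (np.float64(334.1), np.float64(239.0)), (np.int64(331), np.int64(337), np.int64(236), np.int64(242)), array([-122.9,   80.8]), np.float64(91.5), np.float64(70.0)) (32, (np.float64(330.0), np.float64(248.1)), (np.int64(327), np.int64(333), np.int64(245), np.int64(252)), array([-122.3,   64.9]), np.float64(76.0), np.float64(50.9))
0.08 [array([335.2, 237.6]), array([333.3, 239.6]), array([330.4, 242.6])]
0.1 [array([335.2, 238.3]), array([333.3, 240.2]), array([330.4, 243.2])]
0.12 [array([335.2, 238.9]), array([333.3, 240.9]), array([330.4, 243.9])]
0.14 [array([335.2, 239.6]), array([333.3, 241.6]), array([330.4, 244.6])]
0.16 [array([335.2, 240.3]), array([333.3, 242.3]), array([330.4, 245.3])]
13.9
```

View pics/c5.png

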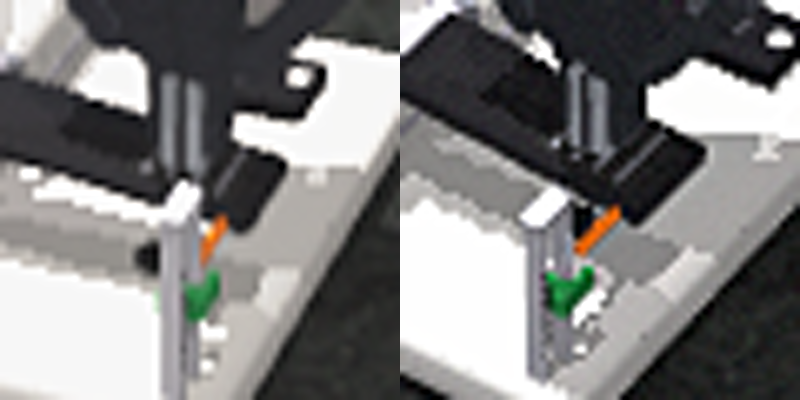

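Run:
```python
from h import *
S=load('sc5');D=load('s5');W4=load('w4')
# bias per camera from post top centre + rest pointer
for n,g in(('sc',S),('si',D)):
    F=g['frame'].astype(int);print(n)
    c=proj(g,w(T,(-122,98,68))).astype(int)
    for v in range(c[1]-6,c[1]+8): print(v,' '.join('G' if (p[1]>p[0]*1.4 and p[1]>p[2]*1.25 and p[1]>50) else 'O' if (p[0]>p[1]*1.25 and p[1]>p[2]*1.5 and p[0]>110) else '%d'%(p.sum()//85) for p in F[v,c[0]-10:c[0]+12]))
    print('u0',c[0]-10)
    for z in(60,64,68): 
        print(z,[ (k,proj(g,w(T,p)).round(1).tolist()) for k,p in dict(nearbotfront=(-127,113,z-5),farbotfront=(-127,97,z-5),fartopfront=(-127,97,z+5),fartoprear=(-121,97,z+5)).items()])
    print('post top corners',[proj(g,w(T,p)).round(1).tolist() for p in((-123,100,107),(-113,100,107),(-123,120,107),(-113,120,107))],'base',proj(g,w(T,(-123,120,30))),proj(g,w(T,(-123,100,30))))
g=S;F=g['frame'].astype(int)
```

```text
sc
240 9 6 6 5 4 4 4 4 4 4 5 0 O O O 3 4 4 4 4 4 4
241 9 9 7 6 4 5 4 5 4 4 5 O O O 3 4 4 4 4 4 4 4
242 9 9 9 8 4 5 4 5 4 4 5 O O 3 4 4 4 4 4 4 4 4
243 8 9 9 8 4 5 4 5 4 5 5 5 4 4 4 4 4 4 4 4 4 4
244 8 9 9 8 4 5 4 9 4 5 5 7 6 6 4 4 4 4 4 4 4 4
245 8 9 9 8 4 5 4 5 4 4 4 7 G G 6 6 4 4 4 4 4 4
246 8 9 9 8 4 5 2 G G 4 4 G G G 4 6 6 4 4 4 4 4
247 8 9 9 8 4 5 3 G G G G G G G 5 6 6 4 4 6 4 4
248 8 9 9 8 4 5 2 G G G G G G G 7 7 4 4 6 6 6 6
249 8 9 9 8 4 5 3 1 G G G G 3 9 9 9 3 6 6 6 6 6
250 8 9 9 9 4 5 2 0 G G G G 9 9 9 4 4 6 6 6 6 6
251 8 8 9 9 4 5 3 2 G G G 9 9 9 9 6 6 6 6 6 6 6
252 8 8 9 9 4 5 3 4 3 G 3 9 9 3 4 6 6 6 6 6 6 6
253 8 8 9 9 4 5 3 3 4 4 4 9 3 6 6 6 6 6 6 6 6 6
u0 320
60 [('nearbotfront', [328.6, 255.4]), ('farbotfront', [332.5, 251.3]), ('fartopfront', [332.5, 248.1]), ('fartoprear', [330.3, 247.1])]
64 [('nearbotfront', [328.6, 254.1]), ('farbotfront', [332.5, 250.0]), ('fartopfront', [332.5, 246.8]), ('fartoprear', [330.3, 245.8])]
68 [('nearbotfront', [328.6, 252.8]), ('farbotfront', [332.5, 248.7]), ('fartopfront', [332.5, 245.5]), ('fartoprear', [330.3, 244.5])]
post top c
[... 665 characters left out ...]
51 8 8 8 8 7 5 5 6 3 G G G 4 5 6 6 6 6 6 6 7 7
252 8 8 8 8 8 6 5 6 3 G G G 4 4 6 6 6 6 6 6 6 7
253 8 8 8 8 8 6 5 6 4 3 4 8 5 5 6 6 6 6 6 6 6 6
u0 334
60 [('nearbotfront', [344.0, 255.4]), ('farbotfront', [346.4, 251.4]), ('fartopfront', [346.5, 247.8]), ('fartoprear', [343.9, 247.2])]
64 [('nearbotfront', [344.0, 253.9]), ('farbotfront', [346.4, 250.0]), ('fartopfront', [346.5, 246.3]), ('fartoprear', [343.9, 245.8])]
68 [('nearbotfront', [344.0, 252.5]), ('farbotfront', [346.4, 248.5]), ('fartopfront', [346.5, 244.9]), ('fartoprear', [344.0, 244.3])]
post top corners [[344.5, 232.6], [340.2, 231.7], [341.3, 237.4], [337.0, 236.5]] base [341.15881633 265.72569616] [344.18734037 260.67077258]
```

Marker mid is about 66.5 mm in all views. The paddle is at about 0.115 rad, so the pointer is near 70 mm. I'll press the last 2.4 mm, which should bring the pointer near 66.5 mm.

Run:
```python
from h import *
env.movel(w(T,(-100,45,77.1)),0.02); env.hold(0.4)
for n,f in(('side','s6'),('scene','sc6')):
    snap(n,f);print(n,blobs(f).get('orange'))
    F=load(f)['frame'].astype(int);c=proj(load(f),w(T,(-122,98,68))).astype(int)
    for v in range(c[1]-9,c[1]+8): print(v,' '.join('G' if (p[1]>p[0]*1.4 and p[1]>p[2]*1.25 and p[1]>50) else 'O' if (p[0]>p[1]*1.25 and p[1]>p[2]*1.5 and p[0]>110) else '.' for p in F[v,c[0]-6:c[0]+12]))
s=monitor.sense();print(s['clock'],s['position'][2],s['contact_force'])
a=cv2.imread('pics/s6.png')[205:265,315:375];b=cv2.imread('pics/sc6.png')[205:265,305:365]
cv2.imwrite('pics/c6.png',np.hstack([cv2.resize(i,(400,400),interpolation=2) for i in(a,b)]))
```

```text
side (10, (np.float64(346.3), np.float64(241.1)), (np.int64(345), np.int64(348), np.int64(239), np.int64(244)), array([-121.9,   73.5]), np.float64(80.6), np.float64(64.1))
237 . . . . . . . . . . . . . . . . . .
238 . . . . . . . . . . O . . . . . . .
239 . . . . . . . . . O O . . . . . . .
240 . . . . . . . . O O O . . . . . . .
241 . . . . . . . . O O . . . . . . . .
242 . . . . . . . O O . . . . . . . . .
243 . . . . . . . O O . . . . . . . . .
244 . . . . . . . O . . . . . . . . . .
245 . . . . . . . . . . . . . . . . . .
246 . . . . . . . . G G . . . . . . . .
247 . . . . . . . . G G . . . . . . . .
248 . . . . . G G G G G . . . . . . . .
249 . . . . . G G G G G . . . . . . . .
250 . . . . . G G G G . . . . . . . . .
251 . . . . . G G G . . . . . . . . . .
252 . . . . . G G G . . . . . . . . . .
253 . . . . . . . . . . . . . . . . . .
scene (19, (np.float64(334.0), np.float64(240.0)), (np.int64(331), np.int64(337), np.int64(237), np.int64(243)), array([-122.6,   77.5]), np.float64(88.3), np.float64(66.7))
237 . . . . . . . . . . . . O O . . . .
238 . . . . . . . . . . . O O O . . . .
239 . . . . . . . . . . O O O . . . . .
240 . . . . . . . . . O O O . . . . . .
241 . . . . . . . . O O O . . . . . . .
242 . . . . . . . O O O . . . . . . . .
243 . . . . . . . O O . . . . . . . . .
244 . . . . . . . . . . . . . . . . . .
245 . . . . . . . . G G . . . . . . . .
246 . . . G G . . G G G . . . . . . . .
247 . . . G G G G G G G . . . . . . . .
248 . . . G G G G G G G . . . . . . . .
249 . . . . G G G G . . . . . . . . . .
250 . . . . G G G G . . . . . . . . . .
251 . . . . G G G . . . . . . . . . . .
252 . . . . . G . . . . . . . . . . . .
253 . . . . . . . . . . . . . . . . . .
14.6667 0.07738126729611024 [-0.09221407  2.37749139  5.61174497]
```

View pics/c6.png

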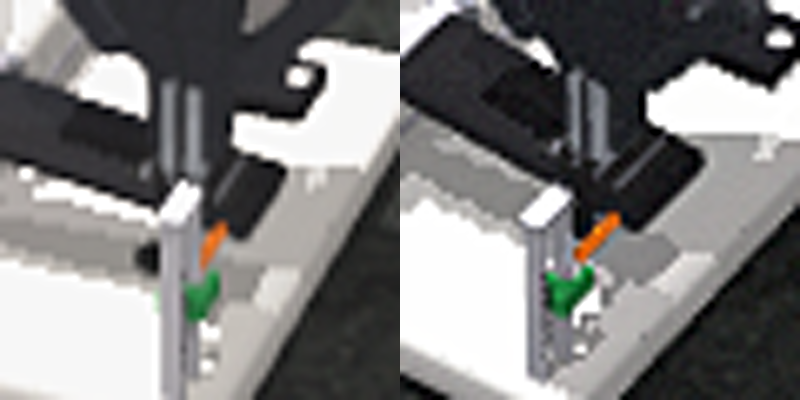

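The pointer tip is in line with the marker, perhaps 1–3 mm above its middle. I'll lower it by about 1.5 mm, hold, then check that the pointer, toggle and neighbouring objects are steady.

Run:
```python
from h import *
env.movel(w(T,(-100,45,76.0)),0.02); env.hold(0.5)
snap('side','s7');snap('scene','sc7')
for f in('s7','sc7'):b=blobs(f);print(f,b['orange'][1],b['green'][1])
env.hold(4.5)
snap('side','s8');snap('scene','sc8')
for f in('s8','sc8'):b=blobs(f);print(f,b['orange'][1],b['green'][1])
s=monitor.sense();print(s['clock'],s['position'][2],s['contact_force'])
a=cv2.imread('pics/sc8.png')[140:280,225:395];b=cv2.imread('pics/s8.png')[205:265,315:375]
cv2.imwrite('pics/c8.png',np.hstack([cv2.resize(a,(480,395),interpolation=2),cv2.resize(b,(320,395),interpolation=2)]))
```

```text
s7 (np.float64(346.5), np.float64(241.3)) (np.float64(344.9), np.float64(249.2))
sc7 (np.float64(334.1), np.float64(240.1)) (np.float64(330.0), np.float64(248.1))
s8 (np.float64(346.5), np.float64(241.3)) (np.float64(344.9), np.float64(249.2))
sc8 (np.float64(334.1), np.float64(240.1)) (np.float64(329.9), np.float64(248.2))
20.1167 0.07634776921259234 [0.4192608  2.36155119 7.04951819]
```

View pics/c8.png

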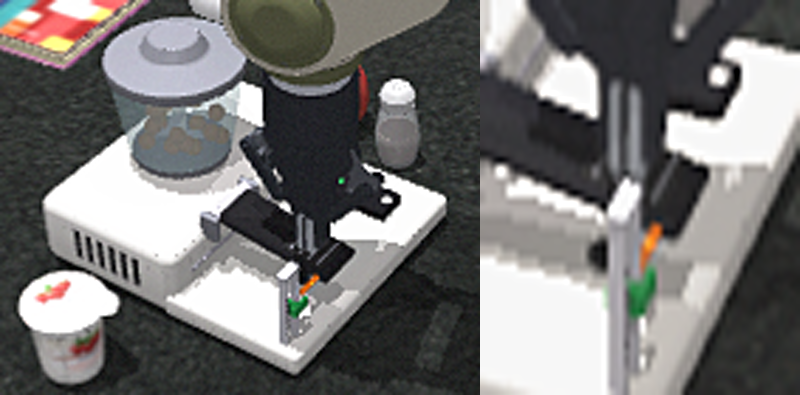

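The pointer sits in the marker and has not moved over 4.5 s. The switch's green dot shows on the rear side with the toggle lever leaning to it (seen earlier), and the tub, mill and marker are unmoved.

```bash
python3 -c "
from h import *
print(job.hand_in())"
```

```text
the job is handed in; nothing more can be done
None
```

I flipped the toggle to the green dot, then pressed the paddle to an estimated 0.14–0.16 rad, short of its 0.32 rad stop. The pointer is level with the green marker to within about 2 mm by my camera estimate, showed no drift over about 4.5 s, and was still held there when I handed the job in at about 20 s; no verdict was returned.

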